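# Unstack the modelling delivery and lay out the work board

## Robot

A 6-joint arm with a two-finger parallel gripper is mounted at the origin on a cart in front of the work surface, level with it; the furniture and walls round the work are solid. World frame = base frame: x ahead of the robot, y to its left, z up, the work surface at z = 0. Lengths are in mm, angles in rad, forces in N, time in s.
With the tool pointing down it reaches from about 350 to 975 mm from the base axis. Payload 7.1 kg.
Tool frame: the origin (TCP) lies midway between the tips of the shut fingers; the grasp point (between the pads) lies ctrl.grip_point_offset behind it (ctrl.grip_point_offset is the distance from the TCP to the grasp point, in mm); z points along the fingers, y is the line along which they close (so a half turn about z gives the same grasp; the last joint's range is limited). The gripper opens to 88 mm and grips with 3 to 60 N. Pads are 20 mm wide; open, the fingers measure 115 mm over their backs; the gripper's body (75 mm by 178 mm) begins 61 mm behind the grasp point.
Start: joints at [-1.147, 0.423, 1.63, -0, 1.089, -0.019], TCP at [267.809, -564.697, 222.675] pointing down, gripper open.
Joint ranges: [-3, 3], [-0.9, 2.11], [0.09, 2.58], [-1.31, 4.45], [0.11, 2.69], [-2.54, 2.54]. Speed limits (rad/s): [2.39, 2.39, 3.01, 3.14, 3.14, 3.14].

## Interface

Orientations are given as a rotation vector (axis times angle).
In Python, from workcell import ctrl, get_image, close_job, finder gives the robot as it stands.
- The arm moves only by the tool servo_tool, never from a script. Its argument "deltas" is a list of rows, each a list of 2 entries, a list of its own where there are three numbers: the shift along the tool's x, y, z in mm, then the turn, a rotation vector about the tool's x, y, z in rad. A call has 1 to 5 rows; each row is the pose to reach, as a shift and turn from the pose commanded when the call began, along the tool's axes at that moment; what a row does not reach only later rows make up. A row lasts 1/12 s, in which the tool goes at most 41.7 mm and 7.16 degrees, less where a joint would pass 70% of its speed; a pose out of reach is approached as far as the arm can. A call with a gripper value outside its range is refused whole. "grip" is the closure, from -1 (fully open) to 1 (shut), so that 0 is half open, set as the call begins (left out, the last holds). The fingers move at their own pace and stop on an object; the grip force is fixed at half the most. Time passes only in rows, so rows that repeat a pose let the fingers close. It gives the time, the measured TCP pose, the force, the opening and the grip force at its end, in the units of the state.
- ctrl.get_obs(): the state, without advancing time (a new reading comes with each control period).
- get_image(name): name is "side" or "top"; returns a dict with "frame" (480x640x3 uint8, blue, green, red), "depth" (480x640 float32, mm along the optical axis (not along the pixel's ray), 0 where there is no reading), "K" (3x3 intrinsics, pixels), "dist" ([k1, k2, p1, p2, k3] as OpenCV has them; the pictures are not rectified), "pose" (4x4, takes a point from camera to world coordinates). Camera axes: x right, y down, z forward; pixel columns grow to the right and rows downward; lengths in mm; the calibration is good to about 2 mm. A picture is of the moment at which its call begins.
- close_job(): hands the job in; it is judged then, once.
Trained networks look in a picture, given as the dict that the camera call returned (one of the last four; its "shot" number tells which), for a name from the list of things; names that differ only in an ending like _2 or _b are one class to them, and where a whole thing is asked for, a point or a joint stands for the part that bears it (a point fixed in the world has none). Each returns a list of dicts, best first, with "score" (0 to 1); they miss things now and then, are a little off and sometimes report something else, mostly with a low value. They report only what shows in the picture. A call takes as long as a camera call.
- finder.search_frame(query, picture): "rect" ([centre column, centre row, width, height] as shares, 0 to 1, of the picture: columns of its width, rows of its height, round what is visible of it).
- finder.silhouettes(query, picture): "mask" (480x640 bool, what is visible of it) and "rect" ([centre column, centre row, width, height] as shares, 0 to 1, of the picture: columns of its width, rows of its height, round what is visible of it).
The state is a dict: "t": time; "qpos": joint angles; "qvel": joint speeds; "joint_torque": joint torques, N m; "ee_pos": TCP position; "orientation": TCP orientation; "ft_force": force on the tool from outside, world axes, zero at the start; "moment": the same for the moment, N m; "width": finger opening in mm; "grasp_force": force on a finger pad.
Only numpy, scipy, OpenCV 4.12 (cv2) and the standard library are available. Lean on these libraries where they do the work, as an engineer would, in place of code of your own. Each camera call takes 0.05 s, during which the arm holds its last target. There are 200 camera calls.

## Task

Take the stack on the work board apart and lay it out for a modelling session: stand each of the two paint pots upright in the dish of its own colour, lay the blue carton flat on the sloping stand, lengthwise up the slope and with its lower end resting against the orange ledge, and lay the white carton flat in the grey tray. Do not tip the pots over, and leave the glue bottle and the brown pot standing where they are.

Things in the scene. Friction and masses are not known exactly. Their poses are not given: they have to be found in the camera images.
- green_pot_mid (a point): centre (half-way up) of the small green enamel paint pot with a white screw cap bearing a green colour dot, diameter 33, height 30 mm; z up. At the start it stands on the blue carton, side by side with the red pot (about 60 mm between centres, along the carton's length), on top of the stack.
- red_pot_mid (a point): centre (half-way up) of the small red enamel paint pot with a white screw cap bearing a red colour dot, diameter 33, height 30 mm; z up. At the start it stands beside the green pot on the blue carton.
- blue_carton_mid (a point): centre (half-way up) of the flat carton with blue edges and white faces, 45 (x) x 105 (y) x 32 (z) mm; y runs along its length, z up. It lies lengthwise on the white carton, under the two pots.
- white_carton_mid (a point): centre (half-way up) of the white kit carton, 62 (x) x 115 (y) x 38 (z) mm; y runs along its length, z up. It lies on the plywood work board (top of the board at z = 0.028 m) as the bottom of the stack.
- green_dish: green round shallow dish fixed on the board; origin at the centre of its underside. Outer diameter 64, inner diameter about 55, rim 9 high, floor 3 mm above the origin.
- red_dish: red round shallow dish fixed on the board, same sizes as the green one; origin at the centre of its underside.
- stand_deck: white deck of the fixed stand, sloping 20 degrees, 78 mm wide (y), 120 mm up the slope (x), with an orange ledge 12 mm high along its low edge. Origin: on the deck's surface at the inner face of the ledge, mid-width, 41 mm above the table; x up the slope, y across, z square out of the deck. Slippery: a carton let go on it slides down to the ledge. Upper edge 82 mm above the table.
- tray: grey rectangular shallow tray fixed on the board, open at the top; origin at the centre of its underside, x along its length. Outer 149 (x) x 96 (y), inner 141 x 88 mm, rim 12 high, floor 4 mm above the origin.
- glue_bottle: white glue bottle with a red nozzle cap, diameter 34, height 104 mm, standing loose on the board in the row of the dishes; origin at the centre of its underside, z up. To be left alone.
- brown_pot: brown enamel paint pot with a white screw cap bearing a brown colour dot, diameter 33, height 30 mm, standing loose on the board in the row of the dishes; origin at the centre of its underside, z up. To be left alone.

How it is judged:
By the outcome, as a careful person would: the job done as asked, in the order asked, and still so for the second after the job is handed in, with the robot touching nothing.
It also fails if it takes over 120 s, if anything falls off the work surface, if the arm or the gripper's body presses on something with over 40 N, if the wrist force passes 120 N, or if a joint passes its speed limit or range.

## Working session

There is one attempt and no reset: what is moved stays moved. The work goes in short steps, Python scripts to look and compute and a tool call to move; the robot and the scene stay as the last step left them, time stands still between calls to the robot, and variables do not carry over. Pictures are saved under pics/ and viewed, at most 14 in all, crops included, and the job is handed in when it is done.

Besides the shell and the picture viewer there is one more tool, called in YAML: its name, and indented under it one key for each argument. servo_tool: Moves the arm, as the interface text tells. Its arguments: {"type":"object","properties":{"deltas":{"type":"array","items":{"type":"array"}},"grip":{"type":"number"}},"required":["deltas"]}

```bash
ls; mkdir -p pics; python3 - <<'E'
from workcell import ctrl,get_image
import cv2,numpy as np
print(ctrl.get_obs(), ctrl.grip_point_offset)
for n in("top","side"):
    p=get_image(n); cv2.imwrite(f"pics/{n}0.png",p["frame"]); print(n,p["K"],p["dist"],p["pose"])
E
```

```text
pics
{'t': 0.0, 'qpos': array([-1.14699253e+00,  4.23841848e-01,  1.63066962e+00,  1.54225031e-06,
        1.08860866e+00, -1.90078886e-02]), 'qvel': array([-0.0002087 , -0.00041219, -0.00142334, -0.00199728,  0.0003346 ,
       -0.00023575]), 'joint_torque': array([-3.93560940e-04, -5.44624364e+01, -2.73662496e+01,  6.43780734e-02,
        2.27545534e-02, -1.24000489e-04]), 'ee_pos': array([ 267.59395806, -564.20846718,  221.90907998]), 'orientation': array([-3.06344557e+00, -6.89568288e-01,  4.79985630e-04]), 'ft_force': array([-0.22674935,  0.26742502,  0.20485049]), 'moment': array([ 0.03140398, -0.00864165,  0.00434046]), 'grasp_force': 0.0, 'width': 87.3980036817699} 18.700000000000003
top [[578.26919973   0.         319.44638305]
 [  0.         578.26919973 248.39012954]
 [  0.           0.           1.        ]] [-0.17295983  0.          0.          0.          0.        ] [[ 1.25485912e-01 -9.67526022e-01  2.19423522e-01  3.14744175e+02]
 [-9.92094307e-01 -1.22706711e-01  2.63049387e-02  1.29232095e+02]
 [ 1.47402608e-03 -2.20989726e-01 -9.75275022e-01  1.16313793e+03]
 [ 0.00000000e+00  0.00000000e+00  0.00000000e+00  1.00000000e+00]]
side [[597.79060055   0.         308.82788129]
 [  0.         597.79060055 237.26974903]
 [  0.           0.           1.        ]] [-0.06372034  0.          0.          0.          0.        ] [[ 8.33023681e-01 -4.70873483e-01  2.90430215e-01  2.80006947e+02]
 [-5.53229691e-01 -7.11755785e-01  4.32828616e-01 -2.56417878e+02]
 [ 2.90786808e-03 -5.21231106e-01 -8.53410616e-01  8.93436560e+02]
 [ 0.00000000e+00  0.00000000e+00  0.00000000e+00  1.00000000e+00]]
```

View pics/top0.png

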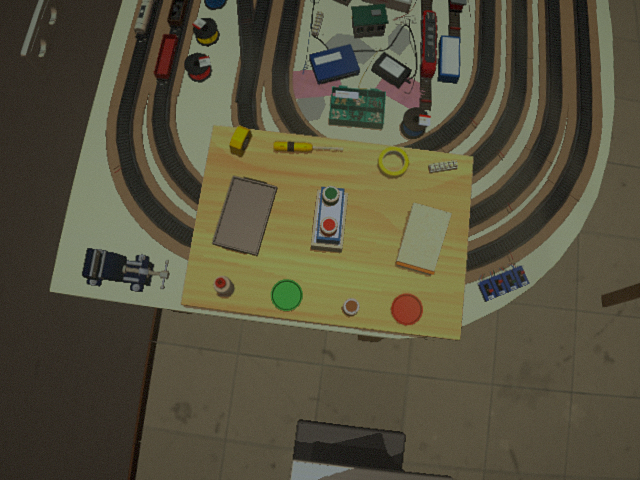

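View pics/side0.png

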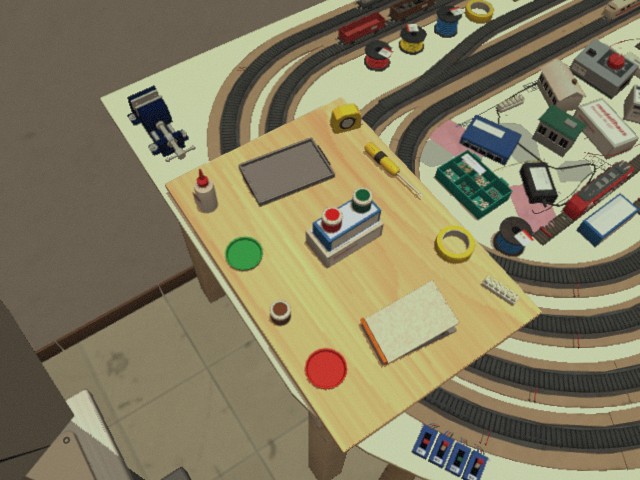

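The top view shows the tray at (245,215), the stack at (330,217), the stand at (424,238) with its ledge on the near side, and the dishes at (287,295) and (407,309). The glue bottle is at (222,285) and the brown pot at (351,307). The side view agrees.

```bash
cat > h.py <<'E'
import numpy as np, cv2
from workcell import ctrl,get_image,finder
from scipy.spatial.transform import Rotation as R
def cloud(p,m):
    v,u=np.nonzero(m&(p["depth"]>0)); d=p["depth"][v,u]
    if len(u)==0: return np.zeros((0,3))
    n=cv2.undistortPoints(np.c_[u,v].astype(np.float64)[:,None],p["K"],p["dist"])[:,0]
    c=np.c_[n*d[:,None],d]
    return c@p["pose"][:3,:3].T+p["pose"][:3,3]
def rect(xy):
    (c,s,a)=cv2.minAreaRect(xy.astype(np.float32)); 
    if s[0]<s[1]: a+=90; s=s[::-1]
    return np.round(c,1),np.round(s,1),round((a+90)%180-90,1)  # centre,(long,short),angle of long side from +x deg
def look(names,cams=("top","side"),tag=None):
    for n in cams:
        p=get_image(n)
        if tag: cv2.imwrite(f"pics/{n}{tag}.png",p["frame"])
        for q in names:
            s=finder.silhouettes(q,p)
            for r in s[:1]:
                c=cloud(p,r["mask"])
                if len(c)<10: print(n,q,"few");continue
                zt=np.percentile(c[:,2],95); t=c[c[:,2]>zt-5]
                print(n,q,round(r["score"],2),"zmin/med/max",np.percentile(c[:,2],[3,50,97]).round(1),"all",*rect(c[:,:2]),"| top",round(float(np.median(t[:,2])),1),*rect(t[:,:2]))
E
python3 - <<'E'
from h import *
look(["green_pot_mid","red_pot_mid","blue_carton_mid","white_carton_mid","green_dish","red_dish","stand_deck","tray","glue_bottle","brown_pot"])
E
```

```text
top green_pot_mid 0.86 zmin/med/max [109.1 127.9 132.8] all [655.2 148.4] [30.4 29.2] -3.1 | top 129.2 [655.2 148. ] [29.9 28.2] 6.9
top red_pot_mid 0.84 zmin/med/max [ 99.3 127.7 132.2] all [593.6 145.6] [30.9 30.2] 85.9 | top 128.9 [594.9 145.3] [29.7 29.1] -83.9
top blue_carton_mid 0.61 zmin/med/max [ 80.   98.2 102. ] all [623.2 145.7] [103.   45.2] -0.0 | top 98.8 [623.2 145.8] [102.6  44.3] 1.0
top white_carton_mid 0.96 zmin/med/max [30.1 65.8 70.2] all [627.9 146.3] [125.4  63.2] 0.0 | top 67.0 [623. 147.] [114.4  61.6] 0.9
top green_dish 0.6 zmin/med/max [26.9 31.6 38.7] all [466.9 213.4] [61.9 59.7] -18.4 | top 34.6 [467.4 213.1] [61.1 59.1] 7.8
top red_dish 0.77 zmin/med/max [27.2 31.5 38.2] all [469.9 -25.1] [58.3 57.8] -85.2 | top 34.1 [469.8 -25. ] [57.8 57.8] -80.7
top stand_deck 0.92 zmin/med/max [32.9 59.9 81.4] all [617.7 -46.8] [145.   87.6] -9.1 | top 79.0 [653.3 -47.9] [79.2 32.9] 79.0
top tray 0.59 zmin/med/max [28.5 33.  42. ] all [620.9 318.8] [160.1  95.9] -7.4 | top 39.3 [619.  318.9] [156.2  95.7] -7.2
top glue_bottle 0.64 zmin/med/max [ 52.3  89.9 125.7] al
[... 823 characters left out ...]
9 61.6] 63.4 | top 35.0 [465.2 213.4] [62.5 61. ] 80.7
side red_dish 0.87 zmin/med/max [27.7 31.3 38. ] all [467.4 -25.1] [64.8 61.4] -18.0 | top 35.0 [466.5 -24.6] [62.4 61.3] -11.8
side stand_deck 0.57 zmin/med/max [40.9 59.7 80.2] all [616.4 -39. ] [151.8  94.5] -2.0 | top 77.6 [651.4 -48.1] [78.1 31.8] 81.2
side tray 0.68 zmin/med/max [28.6 32.3 40.6] all [619.7 324.7] [161.5 111.2] -7.3 | top 38.6 [616.3 320.7] [156.   99.9] -7.8
side glue_bottle 0.56 zmin/med/max [ 35.7  78.6 115.1] all [460.5 343.4] [57.  30.9] -84.1 | top 107.8 [462.7 331.5] [17.7 12.6] -5.8
side brown_pot 0.64 zmin/med/max [31.4 56.6 60.2] all [461.4  87.1] [44.1 31.9] 22.9 | top 57.8 [455.2  84.4] [31.9 30.3] -68.8
```

servo_tool:
  deltas:
    - [[40,-30,0],[0,0,0.1]]
    - [[80,-59,0],[0,0,0.21]]
    - [[120,-88,0],[0,0,0.32]]
    - [[160,-118,0],[0,0,0.424]]
    - [[160,-118,0],[0,0,0.424]]
  grip: -1

```text
t: 1.62
ee_pos: [362.5, -387.0, 222.7]
orientation: [-3.141, -0.021, -0.0]
ft_force: [1.2, -0.2, 0.5]
width: 87.7
grasp_force: 0.0
```

servo_tool:
  deltas:
    - [[20,-36,0],[0,0,0]]
    - [[40,-71,0],[0,0,0]]
    - [[60,-107,0],[0,0,0]]
    - [[80,-142,0],[0,0,0]]
    - [[100,-178,0],[0,0,0]]

```text
t: 2.03
ee_pos: [459.2, -208.0, 223.0]
orientation: [3.141, 0.029, 0.001]
ft_force: [1.2, -0.6, 0.9]
width: 87.5
grasp_force: 0.0
```

servo_tool:
  deltas:
    - [[20,-36,0],[0,0,0]]
    - [[40,-71,0],[0,0,0]]
    - [[60,-107,0],[0,0,0]]
    - [[80,-142,0],[0,0,0]]
    - [[100,-178,0],[0,0,0]]

```text
t: 2.45
ee_pos: [555.8, -27.9, 222.9]
orientation: [3.141, 0.03, 0.001]
ft_force: [0.3, -1.2, -0.3]
width: 87.8
grasp_force: 0.0
```

servo_tool:
  deltas:
    - [[30,-40,0],[0,0,0]]
    - [[60,-80,0],[0,0,0]]
    - [[80,-120,0],[0,0,0]]
    - [[95,-155,0],[0,0,0]]
    - [[102,-176,0],[0,0,0]]

```text
t: 2.87
ee_pos: [654.9, 150.4, 222.6]
orientation: [-3.141, -0.03, -0.001]
ft_force: [-0.6, 0.2, -0.0]
width: 87.9
grasp_force: 0.0
```

servo_tool:
  deltas:
    - [[0,0,0],[0,0,0]]
    - [[0,0,0],[0,0,0]]

```text
t: 3.03
ee_pos: [653.9, 150.0, 222.2]
orientation: [3.141, 0.035, -0.001]
ft_force: [-0.6, 1.3, 0.0]
width: 88.0
grasp_force: 0.0
```

servo_tool:
  deltas:
    - [[0,1,35],[0,0,0]]
    - [[0,1,70],[0,0,0]]
    - [[0,1,95],[0,0,0]]
    - [[0,1,108],[0,0,0]]
    - [[0,1,114],[0,0,0]]

```text
t: 3.45
ee_pos: [652.2, 145.5, 106.5]
orientation: [3.141, 0.028, -0.006]
ft_force: [0.2, -0.9, -0.1]
width: 88.0
grasp_force: 0.0
```

servo_tool:
  deltas:
    - [[0,0,0],[0,0,0]]
    - [[0,0,0],[0,0,0]]
    - [[0,0,0],[0,0,0]]
    - [[0,0,0],[0,0,0]]
    - [[0,0,0],[0,0,0]]
  grip: 1

```text
t: 3.87
ee_pos: [654.6, 147.2, 110.1]
orientation: [-3.141, -0.03, -0.004]
ft_force: [0.7, 0.7, -0.5]
width: 57.9
grasp_force: 0.0
```

servo_tool:
  deltas:
    - [[0,0,0],[0,0,0]]
    - [[0,0,0],[0,0,0]]
    - [[0,0,0],[0,0,0]]

```text
t: 4.12
ee_pos: [653.9, 147.2, 108.9]
orientation: [-3.141, -0.03, -0.001]
ft_force: [0.1, -0.1, -0.2]
width: 38.2
grasp_force: 0.0
```

servo_tool:
  deltas:
    - [[0,0,0],[0,0,0]]
    - [[0,0,0],[0,0,0]]
    - [[0,0,0],[0,0,0]]
    - [[0,0,0],[0,0,0]]

```text
t: 4.45
ee_pos: [653.8, 147.2, 108.8]
orientation: [-3.141, -0.029, -0.0]
ft_force: [0.1, 0.1, 1.3]
width: 30.8
grasp_force: 30.0
```

servo_tool:
  deltas:
    - [[0,0,-4],[0,0,0]]
    - [[0,0,-15],[0,0,0]]
    - [[0,0,-35],[0,0,0]]
    - [[0,0,-60],[0,0,0]]
    - [[0,0,-80],[0,0,0]]

```text
t: 4.87
ee_pos: [654.1, 147.0, 190.8]
orientation: [-3.141, -0.029, -0.001]
ft_force: [0.9, -0.4, -0.0]
width: 30.9
grasp_force: 30.0
```

```bash
python3 - <<'E'
from h import *
look(["green_pot_mid","red_pot_mid"],cams=("side",))
o=ctrl.get_obs();print(o["ee_pos"],o["width"],o["grasp_force"])
# stand fit
for n in ("top","side"):
    p=get_image(n); s=finder.silhouettes("stand_deck",p)[0]; c=cloud(p,s["mask"]); 
    hsv=cv2.cvtColor(p["frame"],cv2.COLOR_BGR2HSV); v,u=np.nonzero(s["mask"]&(p["depth"]>0)); h=hsv[v,u]
    wh=(h[:,1]<90)
    d=c[wh]
    for _ in range(5):
        A=np.c_[d[:,:2],np.ones(len(d))]; k=np.linalg.lstsq(A,d[:,2],rcond=None)[0]; r=abs(A@k-d[:,2]); d=d[r<max(2.5,2*np.median(r))]
    print(n,len(d),"slope",np.degrees(np.arctan(np.hypot(*k[:2]))),"dir",np.degrees(np.arctan2(k[1],k[0])),"rect",*rect(d[:,:2]),np.percentile(d[:,2],[1,50,99]), cv2.boxPoints(cv2.minAreaRect(d[:,:2].astype(np.float32))).round(1).tolist())
    og=c[(h[:,1]>130)&(h[:,0]<20)]; print("ledge",len(og),og.mean(0) if len(og) else 0, *rect(og[:,:2]))
E
```

```text
side green_pot_mid 0.79 zmin/med/max [183.6 207.7 212.1] all [646.7 150.5] [29.6 17.9] 52.6 | top 209.9 [647.  149.6] [28.2 17.9] 72.4
side red_pot_mid 0.71 zmin/med/max [ 97.8 126.3 130.1] all [613.7 173. ] [105.   33.4] 51.5 | top 127.9 [592.  146.1] [31.5 31.3] -63.0
[655.09931175 147.28141644 191.20129649] 31.078250904423772 29.99878667673329
top 253 slope 17.93104610228147 dir -6.73406043731418 rect [650.2 -73.1] [66.3 34.9] 35.7 [66.45201225 77.30662301 83.21212495] [[613.0999755859375, -78.19999694824219], [633.5, -106.5999984741211], [687.2999877929688, -67.9000015258789], [666.9000244140625, -39.599998474121094]]
ledge 0 0 [0. 0.] [0. 0.] 0.0
side 3390 slope 19.85194500477851 dir -9.970035637615764 rect [610.  -41.5] [114.2  77.9] -8.8 [40.25143012 61.27834207 81.32196959] [[547.5999755859375, -71.19999694824219], [660.4000244140625, -88.80000305175781], [672.4000244140625, -11.800000190734863], [559.5, 5.699999809265137]]
ledge 186 [547.71789166 -32.54802408  50.39298271] [548.4 -33. ] [74.9  8.3] 81.4
```

servo_tool:
  deltas:
    - [[-20,-8,0],[0,0,0]]
    - [[-55,-20,0],[0,0,0]]
    - [[-90,-34,0],[0,0,0]]
    - [[-125,-47,0],[0,0,0]]
    - [[-155,-58,0],[0,0,0]]

```text
t: 5.63
ee_pos: [494.7, 202.1, 187.3]
orientation: [3.141, 0.029, -0.005]
ft_force: [-0.3, 1.1, -0.8]
width: 30.9
grasp_force: 30.0
```

servo_tool:
  deltas:
    - [[-18,-7,0],[0,0,0]]
    - [[-27,-10,5],[0,0,0]]
    - [[-31,-11,30],[0,0,0]]
    - [[-31,-12,60],[0,0,0]]
    - [[-31,-12,85],[0,0,0]]

```text
t: 6.05
ee_pos: [466.5, 213.6, 102.0]
orientation: [-3.141, -0.03, -0.0]
ft_force: [-0.0, -0.2, -0.1]
width: 30.7
grasp_force: 30.0
```

servo_tool:
  deltas:
    - [[0,0,10],[0,0,0]]
    - [[0,0,15],[0,0,0]]
    - [[0,0,15],[0,0,0]]
    - [[0,0,15],[0,0,0]]

```text
t: 6.38
ee_pos: [467.3, 213.6, 89.1]
orientation: [-3.141, -0.029, -0.001]
ft_force: [0.2, 0.2, 0.2]
width: 31.1
grasp_force: 30.0
```

```bash
python3 - <<'E'
from h import *
look(["green_pot_mid","green_dish"],cams=("top","side",))
o=ctrl.get_obs();print(o["ee_pos"],o["width"],o["grasp_force"])
E
```

```text
side green_pot_mid 0.43 zmin/med/max [ 30.1  95.  108.7] all [453.  205.9] [99.9  9.4] 76.9 | top 107.2 [448.2 184.4] [56.   7.6] 76.1
side green_dish 0.84 zmin/med/max [27.8 31.1 38.4] all [463.3 188.4] [108.3  59.4] -88.7 | top 35.3 [463.3 188.4] [108.3  59.4] -88.7
[467.01205587 213.75237109  89.5117458 ] 30.791721644989515 29.99875151028391
```

servo_tool:
  deltas:
    - [[0,0,15],[0,0,0]]
    - [[0,0,28],[0,0,0]]
    - [[0,0,38],[0,0,0]]
    - [[0,0,44],[0,0,0]]
    - [[0,0,46],[0,0,0]]

```text
t: 7.1
ee_pos: [466.1, 213.4, 41.9]
orientation: [3.141, 0.03, -0.002]
ft_force: [-0.9, -0.3, -0.6]
width: 30.5
grasp_force: 30.0
```

servo_tool:
  deltas:
    - [[0,0,0],[0,0,0]]
    - [[0,0,0.5],[0,0,0]]
    - [[0,0,0.5],[0,0,0]]

```text
t: 7.35
ee_pos: [466.8, 213.7, 42.6]
orientation: [-3.141, -0.03, -0.001]
ft_force: [0.8, -0.3, -0.1]
width: 31.1
grasp_force: 30.0
```

servo_tool:
  deltas:
    - [[0,0,0.7],[0,0,0]]
    - [[0,0,0.7],[0,0,0]]
    - [[0,0,0.7],[0,0,0]]

```text
t: 7.6
ee_pos: [466.7, 213.6, 41.8]
orientation: [-3.141, -0.03, -0.001]
ft_force: [-0.7, 0.4, 0.1]
width: 31.0
grasp_force: 30.0
```

servo_tool:
  deltas:
    - [[0,0,0],[0,0,0]]
    - [[0,0,0],[0,0,0]]
    - [[0,0,0],[0,0,0]]
    - [[0,0,0],[0,0,0]]
    - [[0,0,0],[0,0,0]]
  grip: -0.5

```text
t: 8.02
ee_pos: [466.5, 213.6, 41.5]
orientation: [3.141, 0.03, -0.0]
ft_force: [0.3, -0.0, 0.6]
width: 60.8
grasp_force: 0.0
```

servo_tool:
  deltas:
    - [[0,0,-10],[0,0,0]]
    - [[0,0,-35],[0,0,0]]
    - [[0,0,-70],[0,0,0]]
    - [[0,0,-110],[0,0,0]]
    - [[0,0,-147],[0,0,0]]

```text
t: 8.43
ee_pos: [466.1, 213.4, 190.8]
orientation: [3.141, 0.03, -0.001]
ft_force: [0.5, -0.6, 0.5]
width: 66.2
grasp_force: 0.0
```

servo_tool:
  deltas:
    - [[33,18,0],[0,0,0]]
    - [[67,37,0],[0,0,0]]
    - [[100,55,0],[0,0,0]]
    - [[120,67,0],[0,0,0]]
    - [[125.4,70.3,0],[0,0,0]]

```text
t: 8.85
ee_pos: [596.4, 143.8, 189.6]
orientation: [-3.141, -0.026, -0.005]
ft_force: [-1.0, -0.5, 0.5]
width: 65.8
grasp_force: 0.0
```

servo_tool:
  deltas:
    - [[0,0,10],[0,0,0]]
    - [[0,0,20],[0,0,0]]
    - [[0,0,20],[0,0,0]]

```text
t: 9.1
ee_pos: [590.0, 145.8, 165.7]
orientation: [3.141, 0.031, -0.008]
ft_force: [-1.7, -0.7, 0.0]
width: 65.9
grasp_force: 0.0
```

```bash
python3 - <<'E'
from h import *
look(["green_pot_mid","green_dish","red_pot_mid"],cams=("top","side",))
o=ctrl.get_obs();print(o["ee_pos"],o["width"],o["grasp_force"])
E
```

```text
top green_pot_mid 0.73 zmin/med/max [30.9 61.  65. ] all [470.9 216.3] [37.3 28. ] 15.4 | top 62.0 [468.8 215.8] [31.4 27.1] 8.5
top green_dish 0.64 zmin/med/max [27.5 32.7 56.6] all [435.8 207.8] [124.6  49.3] 23.1 | top 36.9 [436.1 207.1] [124.6  47.9] 23.1
side green_pot_mid 0.9 zmin/med/max [30.  58.9 63.5] all [467.6 223.7] [50.8 33.4] 78.4 | top 61.0 [465.5 214.6] [31.4 31.1] 41.4
side green_dish 0.67 zmin/med/max [27.4 31.7 38.7] all [464.5 210.1] [63.2 59.4] -17.4 | top 35.7 [463.4 209.6] [61.6 57.5] -22.8
side red_pot_mid 0.71 zmin/med/max [103.4 126.4 130. ] all [593.4 138.4] [47.7 32.7] -79.9 | top 128.0 [585.  140.3] [49.8 27.9] 53.9
[593.20997961 145.95645242 168.88632318] 65.69710553259297 0.0
```

Green pot is upright in its dish. Taking the red one.

servo_tool:
  deltas:
    - [[0,0,20],[0,0,0]]
    - [[0,0,40],[0,0,0]]
    - [[0,0,53],[0,0,0]]
    - [[0,0,60],[0,0,0]]
    - [[0,0,61.5],[0,0,0]]

```text
t: 9.92
ee_pos: [592.4, 145.4, 105.6]
orientation: [3.141, 0.029, -0.004]
ft_force: [-0.1, 0.7, -0.3]
width: 65.6
grasp_force: 0.0
```

servo_tool:
  deltas:
    - [[0,0,0],[0,0,0]]
    - [[0,0,0],[0,0,0]]
    - [[0,0,0],[0,0,0]]
    - [[0,0,0],[0,0,0]]
    - [[0,0,0],[0,0,0]]
  grip: 1

```text
t: 10.33
ee_pos: [593.6, 145.7, 107.7]
orientation: [-3.141, -0.029, -0.002]
ft_force: [-0.3, -0.1, 0.8]
width: 35.8
grasp_force: 0.0
```

servo_tool:
  deltas:
    - [[0,0,0],[0,0,0]]
    - [[0,0,0],[0,0,0]]
    - [[0,0,0],[0,0,0]]
    - [[0,0,0],[0,0,0]]

```text
t: 10.67
ee_pos: [593.5, 145.7, 107.5]
orientation: [-3.141, -0.029, -0.001]
ft_force: [0.1, -0.2, 5.3]
width: 30.9
grasp_force: 30.0
```

servo_tool:
  deltas:
    - [[0,0,-4],[0,0,0]]
    - [[0,0,-15],[0,0,0]]
    - [[0,0,-35],[0,0,0]]
    - [[0,0,-60],[0,0,0]]
    - [[0,0,-72],[0,0,0]]

```text
t: 11.08
ee_pos: [594.4, 145.9, 182.1]
orientation: [-3.141, -0.03, -0.005]
ft_force: [0.6, 1.2, 0.6]
width: 30.9
grasp_force: 30.0
```

servo_tool:
  deltas:
    - [[-12,16,0],[0,0,0]]
    - [[-30,40,0],[0,0,0]]
    - [[-52,68,0],[0,0,0]]
    - [[-74,96,0],[0,0,0]]
    - [[-94,124,0],[0,0,0]]

```text
t: 11.5
ee_pos: [500.1, 19.0, 179.2]
orientation: [3.141, 0.031, -0.0]
ft_force: [0.4, -0.2, 0.5]
width: 31.4
grasp_force: 30.0
```

servo_tool:
  deltas:
    - [[-18,22,0],[0,0,0]]
    - [[-29,37,10],[0,0,0]]
    - [[-34,44,35],[0,0,0]]
    - [[-34.4,44.2,65],[0,0,0]]
    - [[-34.4,44.2,90],[0,0,0]]

```text
t: 11.92
ee_pos: [467.8, -25.7, 88.5]
orientation: [3.141, 0.027, 0.002]
ft_force: [0.2, 0.6, -1.6]
width: 30.6
grasp_force: 30.0
```

servo_tool:
  deltas:
    - [[0,0,10],[0,0,0]]
    - [[0,0,18],[0,0,0]]
    - [[0,0,18],[0,0,0]]
    - [[0,0,18],[0,0,0]]

```text
t: 12.25
ee_pos: [468.6, -24.8, 71.5]
orientation: [3.141, 0.03, 0.001]
ft_force: [-0.4, 0.6, -0.1]
width: 30.9
grasp_force: 30.0
```

servo_tool:
  deltas:
    - [[0,0,10],[0,0,0]]
    - [[0,0,18],[0,0,0]]
    - [[0,0,24],[0,0,0]]
    - [[0,0,28],[0,0,0]]
    - [[0,0,29],[0,0,0]]

```text
t: 12.67
ee_pos: [467.5, -24.9, 41.2]
orientation: [-3.141, -0.03, 0.002]
ft_force: [-0.8, 0.2, -0.2]
width: 30.9
grasp_force: 30.0
```

servo_tool:
  deltas:
    - [[0,0,0.5],[0,0,0]]
    - [[0,0,1],[0,0,0]]
    - [[0,0,1],[0,0,0]]
    - [[0,0,1],[0,0,0]]

```text
t: 13.0
ee_pos: [468.2, -25.0, 41.2]
orientation: [3.141, 0.029, 0.001]
ft_force: [-0.1, -0.1, 0.5]
width: 30.8
grasp_force: 30.0
```

servo_tool:
  deltas:
    - [[0,0,0],[0,0,0]]
    - [[0,0,0],[0,0,0]]
    - [[0,0,0],[0,0,0]]
    - [[0,0,0],[0,0,0]]
    - [[0,0,0],[0,0,0]]
  grip: -0.5

```text
t: 13.42
ee_pos: [468.0, -25.0, 41.0]
orientation: [-3.141, -0.029, -0.0]
ft_force: [0.3, -0.7, 0.6]
width: 61.0
grasp_force: 0.0
```

servo_tool:
  deltas:
    - [[0,0,-10],[0,0,0]]
    - [[0,0,-35],[0,0,0]]
    - [[0,0,-70],[0,0,0]]
    - [[0,0,-100],[0,0,0]]
    - [[0,0,-120],[0,0,0]]

```text
t: 13.83
ee_pos: [468.8, -25.0, 164.3]
orientation: [3.141, 0.03, 0.005]
ft_force: [0.8, 0.2, -0.5]
width: 65.8
grasp_force: 0.0
```

```bash
python3 - <<'E'
from h import *
look(["red_pot_mid","red_dish","blue_carton_mid","white_carton_mid"],tag="1")
for n in ("top","side"):
    p=get_image(n); s=finder.silhouettes("stand_deck",p)[0]; c=cloud(p,s["mask"]); 
    # known slope 20 deg: iterate plane
    d=c[(c[:,2]>38)]
    for i in range(12):
        A=np.c_[d[:,:2],np.ones(len(d))]; k=np.linalg.lstsq(A,d[:,2],rcond=None)[0]
        r=abs(np.c_[c[:,:2],np.ones(len(c))]@k-c[:,2]); d=c[r<(6 if i<5 else 2.5)]
    print(n,len(d),"slope",np.degrees(np.arctan(np.hypot(*k[:2]))),"dir",np.degrees(np.arctan2(k[1],k[0])),*rect(d[:,:2]),"z",np.percentile(d[:,2],[1,50,99]),cv2.boxPoints(cv2.minAreaRect(d[:,:2].astype(np.float32))).round(1).tolist(),k)
E
```

```text
top red_pot_mid 0.33 zmin/med/max [26.7 32.2 59.4] all [469.1 213.3] [64.  63.9] 34.4 | top 38.2 [468.  212.7] [61.4 60.3] -55.4
top red_dish 0.67 zmin/med/max [42.4 73.  83.2] all [596.5  -6.1] [236.2  81. ] -35.8 | top 80.0 [572.  -24.3] [207.3  78.9] -15.6
top blue_carton_mid 0.82 zmin/med/max [ 81.9  98.3 102. ] all [625.6 146.1] [107.2  45.5] 3.3 | top 99.0 [625.4 146.3] [105.9  44.7] 1.9
top white_carton_mid 0.9 zmin/med/max [31.8 65.7 70.2] all [622.8 147.7] [115.4  64.8] 0.9 | top 67.2 [622.8 147.1] [115.2  61.8] 0.9
side red_pot_mid 0.56 zmin/med/max [35.7 60.5 64. ] all [464.6 -22.7] [32.2 28.1] -89.6 | top 61.4 [464.6 -22.5] [31.9 28.1] -89.6
side red_dish 0.64 zmin/med/max [27.5 31.6 39.3] all [464.7 -45.2] [109.4  58.9] 89.6 | top 36.1 [464.7 -46.5] [106.8  58.9] 89.6
side blue_carton_mid 0.16 zmin/med/max [44.5 64.4 80.5] all [590.  -47.3] [224.4  99.7] 8.2 | top 78.2 [593.  -86.3] [208.1  71.4] 31.8
top 92 slope 42.330178499955 dir -179.25473476665562 [664.2 -47.4] [77.9 53.7] -90.0 z [29.68961503 72.48331732 76.09240464] [[637.2999877929688, -8.5], [637.2999877929688, -86.4000015258789], [691.0, -86.4000015258789], [691.0, -8.5]] [-9.10816213e-01 -1.18479572e-02  6.56452076e+02]
side 2809 slope 19.805932465544004 dir -9.701556073557567 [610.1 -41.5] [115.7  78.2] -9.9 z [42.22378135 65.04659249 81.63665602] [[546.5, -70.19999694824219], [660.4000244140625, -90.0], [673.7999877929688, -12.899999618530273], [559.7999877929688, 6.900000095367432]] [ 3.54988731e-01 -6.06892578e-02 -1.58104941e+02]
```

View pics/side1.png

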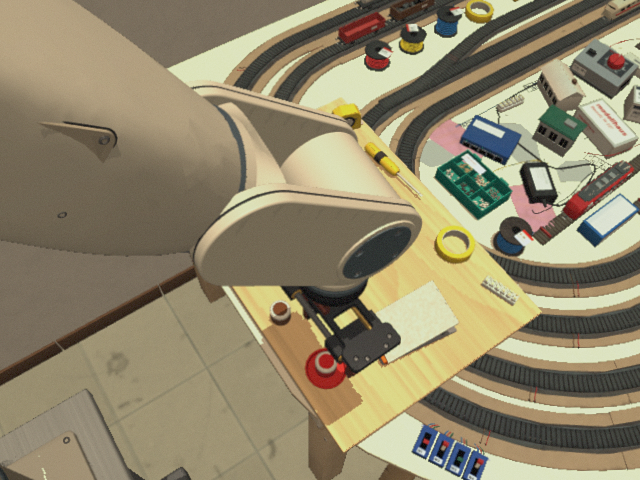

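servo_tool:
  deltas:
    - [[28,-30,0],[0,0,0]]
    - [[56,-60,0],[0,0,0]]
    - [[84,-90,0],[0,0,0]]
    - [[112,-119,0],[0,0,0]]
    - [[138,-147,0],[0,0,0]]
  grip: -1

```text
t: 14.95
ee_pos: [604.5, 126.4, 160.8]
orientation: [-3.141, -0.03, -0.0]
ft_force: [0.4, -0.6, 1.3]
width: 87.7
grasp_force: 0.0
```

servo_tool:
  deltas:
    - [[18,-18,0],[0,0,0]]
    - [[20.7,-21.6,10],[0,0,0]]
    - [[20.7,-21.6,20],[0,0,0]]
    - [[20.7,-21.6,30],[0,0,0]]
    - [[20.7,-21.6,30],[0,0,0]]

```text
t: 15.37
ee_pos: [620.4, 145.1, 127.7]
orientation: [3.14, 0.028, -0.009]
ft_force: [-0.5, -0.2, -0.5]
width: 87.9
grasp_force: 0.0
```

```bash
python3 - <<'E'
from h import *
o=ctrl.get_obs();print(o["ee_pos"],o["orientation"],o["width"],o["qpos"])
for n in ("side","top"):
    p=get_image(n);cv2.imwrite(f"pics/{n}2.png",p["frame"])
    for q in ("red_pot_mid","red_dish","blue_carton_mid"):
        for s in finder.silhouettes(q,p)[:1]:
            c=cloud(p,s["mask"]);t=c[c[:,2]>np.percentile(c[:,2],95)-5];print(n,q,s["score"],*rect(t[:,:2]),np.median(t[:,2]))
E
```

```text
[620.44452563 145.09516542 127.71390123] [ 3.14005825  0.02839537 -0.0093829 ] 87.91197096515984 [ 2.11131114e-01  5.56962859e-01  1.65763783e+00 -2.04355116e-04
  9.33125750e-01  1.76396421e+00]
side red_pot_mid 0.69 [467.3 -23.5] [30.5 29.7] -6.2 61.24575008159712
side red_dish 0.77 [466.8 -24.8] [61.8 60.5] 8.4 35.81649674455707
side blue_carton_mid 0.94 [607.9 128.4] [81.8 76.8] -89.1 97.79140122027547
```

servo_tool:
  deltas:
    - [[0,0,15],[0,0,0]]
    - [[0,0,30],[0,0,0]]
    - [[0,0,42],[0,0,0]]
    - [[0,0,48],[0,0,0]]
    - [[0,0,48],[0,0,0]]

```text
t: 16.18
ee_pos: [622.4, 146.4, 81.5]
orientation: [3.141, 0.03, -0.004]
ft_force: [-0.2, 0.1, -0.1]
width: 87.8
grasp_force: 0.0
```

servo_tool:
  deltas:
    - [[0,0,0],[0,0,0]]
    - [[0,0,0],[0,0,0]]
    - [[0,0,0],[0,0,0]]

```text
t: 16.43
ee_pos: [624.1, 146.7, 83.8]
orientation: [-3.141, -0.03, -0.002]
ft_force: [0.3, 0.5, 0.4]
width: 87.6
grasp_force: 0.0
```

servo_tool:
  deltas:
    - [[0,0,6],[0,0,0]]
    - [[0,0,8.5],[0,0,0]]
    - [[0,0,8.5],[0,0,0]]
    - [[0,0,8.5],[0,0,0]]

```text
t: 16.77
ee_pos: [623.3, 146.5, 74.2]
orientation: [3.141, 0.029, -0.001]
ft_force: [-0.2, 0.3, 0.5]
width: 87.7
grasp_force: 0.0
```

servo_tool:
  deltas:
    - [[0,0,0],[0,0,0]]
    - [[0,0,0],[0,0,0]]
    - [[0,0,0],[0,0,0]]
    - [[0,0,0],[0,0,0]]
    - [[0,0,0],[0,0,0]]
  grip: 1

```text
t: 17.18
ee_pos: [623.5, 146.6, 74.6]
orientation: [-3.141, -0.03, -0.0]
ft_force: [0.5, -1.3, -0.6]
width: 57.9
grasp_force: 0.0
```

servo_tool:
  deltas:
    - [[0,0,0],[0,0,0]]
    - [[0,0,0],[0,0,0]]
    - [[0,0,0],[0,0,0]]
    - [[0,0,0],[0,0,0]]

```text
t: 17.52
ee_pos: [623.5, 146.6, 74.5]
orientation: [3.141, 0.029, 0.0]
ft_force: [-0.2, 0.0, 0.2]
width: 44.8
grasp_force: 29.9
```

servo_tool:
  deltas:
    - [[0,0,-4],[0,0,0]]
    - [[0,0,-15],[0,0,0]]
    - [[0,0,-40],[0,0,0]]
    - [[0,0,-70],[0,0,0]]
    - [[0,0,-100],[0,0,0]]

```text
t: 17.93
ee_pos: [623.0, 146.5, 175.9]
orientation: [3.141, 0.03, -0.002]
ft_force: [1.2, 0.4, -1.0]
width: 44.6
grasp_force: 29.9
```

servo_tool:
  deltas:
    - [[0,0,-6],[0,0,0]]
    - [[0,0,-6],[0,0,0]]
    - [[0,0,-6],[0,0,0]]

```text
t: 18.18
ee_pos: [623.3, 146.6, 180.7]
orientation: [-3.141, -0.03, -0.001]
ft_force: [-0.5, -0.9, -1.7]
width: 44.7
grasp_force: 29.9
```

```bash
cat >> h.py <<'E'
O=np.array([555.4,-32.3,41.]); yaw=np.radians(-9.9); sl=np.radians(20)
X=np.array([np.cos(sl)*np.cos(yaw),np.cos(sl)*np.sin(yaw),np.sin(sl)]); Y=np.array([-np.sin(yaw),np.cos(yaw),0]); Z=np.cross(X,Y)
def delta(target,Rt=None):
    o=ctrl.get_obs(); R0=R.from_rotvec(o["orientation"])
    print("ee",o["ee_pos"].round(1),"shift",R0.inv().apply(np.array(target)-o["ee_pos"]).round(1),"rot",(R0.inv()*Rt).as_rotvec().round(3) if Rt is not None else "","w",o["width"])
E
python3 - <<'E'
from h import *
Rt=R.from_matrix(np.c_[X,-Y,-Z])
tcp=lambda dx,h: O+dx*X+h*Z
print(X,Z,tcp(58.5,9.5))
delta(tcp(58.5,80),Rt); delta(tcp(58.5,9.5),Rt)
p=get_image("side");cv2.imwrite("pics/side3.png",p["frame"])
look(["blue_carton_mid","white_carton_mid"])
E
```

```text
[ 0.92569996 -0.16156051  0.34202014] [-0.33692723  0.05880322  0.93969262] [606.35263921 -41.1926591   69.93525828]
ee [623.3 146.6 180.7] shift [-44.2 182.8  44.5] rot [-0.034  0.348  0.19 ] w 44.725488184245556
ee [623.3 146.6 180.7] shift [-20.5 187.4 110.7] rot [-0.034  0.348  0.19 ] w 44.725488184245556
side blue_carton_mid 0.66 zmin/med/max [173.9 201.1 204.1] all [604.3 196.9] [158.9  55.8] 77.3 | top 201.9 [596.6 147.2] [54.9 48. ] -0.5
side white_carton_mid 0.84 zmin/med/max [32.8 65.  68.2] all [630.8 152.2] [137.4  75.4] 2.9 | top 65.7 [621.1 147.6] [117.1  63.8] 0.9
```

servo_tool:
  deltas:
    - [[-6,25,5],[-0.005,0.05,0.03]]
    - [[-15,63,15],[-0.013,0.13,0.07]]
    - [[-25,104,25],[-0.021,0.21,0.115]]
    - [[-35,145,35],[-0.029,0.29,0.16]]
    - [[-44,183,44.5],[-0.034,0.348,0.19]]

```text
t: 18.95
ee_pos: [581.7, -36.4, 136.0]
orientation: [3.051, -0.266, 0.543]
ft_force: [0.2, -0.9, -0.9]
width: 45.1
grasp_force: 29.9
```

servo_tool:
  deltas:
    - [[0,0,0],[0,0,0]]
    - [[0,0,0],[0,0,0]]
    - [[0,0,0],[0,0,0]]

```text
t: 19.2
ee_pos: [584.0, -35.6, 136.7]
orientation: [3.053, -0.266, 0.539]
ft_force: [0.4, 0.3, -0.7]
width: 44.5
grasp_force: 29.9
```

```bash
python3 - <<'E'
from h import *
Rt=R.from_matrix(np.c_[X,-Y,-Z])
delta(O+58.5*X+9.5*Z,Rt)
for n in("side","top"):
    p=get_image(n);cv2.imwrite(f"pics/{n}4.png",p["frame"])
look(["blue_carton_mid"])
E
```

```text
ee [584.  -35.6 136.7] shift [-1.2  1.7 70.6] rot [ 0.001 -0.    -0.001] w 44.54157969374815
top blue_carton_mid 0.6 zmin/med/max [ 78.4 172.8 302.7] all [612. -30.] [122.8  54.9] -33.8 | top 177.0 [595.  -22.6] [88.5 43.1] -29.3
side blue_carton_mid 0.73 zmin/med/max [131.9 166.6 176.9] all [589.2 -47.5] [149.5  70.9] -9.5 | top 174.0 [577.1 -54.5] [117.4  50.7] 15.4
```

View pics/side4.png

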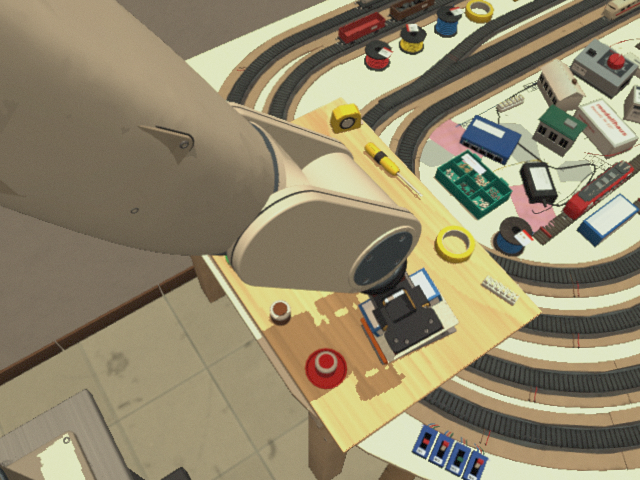

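The carton is held level with the deck slope above it, around (398,315), and the red pot is standing in its dish at (326,365). Lowering now.

servo_tool:
  deltas:
    - [[-0.5,1.7,20],[0,0,0]]
    - [[-0.5,1.7,40],[0,0,0]]
    - [[-0.5,1.7,55],[0,0,0]]
    - [[-0.5,1.7,63],[0,0,0]]
    - [[-0.5,1.7,67],[0,0,0]]

```text
t: 19.92
ee_pos: [605.1, -40.5, 72.1]
orientation: [3.053, -0.264, 0.536]
ft_force: [0.4, 0.1, -1.0]
width: 44.7
grasp_force: 29.9
```

servo_tool:
  deltas:
    - [[0,0,0],[0,0,0]]
    - [[0,0,0],[0,0,0]]
    - [[0,0,0],[0,0,0]]

```text
t: 20.17
ee_pos: [605.4, -40.8, 74.1]
orientation: [3.052, -0.265, 0.54]
ft_force: [-0.3, -0.1, 0.1]
width: 44.6
grasp_force: 29.9
```

```bash
python3 - <<'E'
from h import *
Rt=R.from_matrix(np.c_[X,-Y,-Z])
delta(O+58.5*X+9.5*Z,Rt)
o=ctrl.get_obs(); print(o["ft_force"]); print("deckframe",[(o["ee_pos"]-O)@v for v in(X,Y,Z)])
E
```

```text
ee [605.4 -40.8  74.1] shift [-0.5  0.2  4.2] rot [ 0.    -0.001 -0.   ] w 44.61932022108191
[-0.30429083 -0.09903653  0.08936468]
deckframe [np.float64(59.0090994259748), np.float64(0.1949684562085436), np.float64(13.721485468810624)]
```

servo_tool:
  deltas:
    - [[0,0,1.5],[0,0,0]]
    - [[0,0,3],[0,0,0]]
    - [[0,0,4],[0,0,0]]
    - [[0,0,4],[0,0,0]]
    - [[0,0,4],[0,0,0]]

```text
t: 20.58
ee_pos: [606.5, -41.2, 69.6]
orientation: [3.053, -0.265, 0.538]
ft_force: [-0.4, 0.1, -1.3]
width: 44.5
grasp_force: 29.9
```

servo_tool:
  deltas:
    - [[0,0,0.5],[0,0,0]]
    - [[0,0,1],[0,0,0]]
    - [[0,0,1],[0,0,0]]
    - [[0,0,1],[0,0,0]]

```text
t: 20.92
ee_pos: [606.7, -41.2, 69.2]
orientation: [3.053, -0.265, 0.539]
ft_force: [-5.2, 0.2, 7.2]
width: 45.1
grasp_force: 29.9
```

servo_tool:
  deltas:
    - [[0,0,0],[0,0,0]]
    - [[0,0,0],[0,0,0]]
    - [[0,0,0],[0,0,0]]
    - [[0,0,0],[0,0,0]]
    - [[0,0,0],[0,0,0]]
  grip: -0.7

```text
t: 21.33
ee_pos: [606.9, -41.2, 68.5]
orientation: [3.053, -0.265, 0.538]
ft_force: [-0.6, -0.5, 0.5]
width: 73.0
grasp_force: 0.0
```

servo_tool:
  deltas:
    - [[0,0,-10],[0,0,0]]
    - [[0,0,-30],[0,0,0]]
    - [[0,0,-60],[0,0,0]]
    - [[0,0,-90],[0,0,0]]
    - [[0,0,-110],[0,0,0]]

```text
t: 21.75
ee_pos: [569.3, -34.5, 174.5]
orientation: [3.052, -0.265, 0.541]
ft_force: [0.7, 0.1, 0.1]
width: 74.5
grasp_force: 0.0
```

```bash
python3 - <<'E'
from h import *
# next: upright above white carton
a=np.radians(0.9); Rw=R.from_matrix(np.c_[[np.cos(a),np.sin(a),0],[np.sin(a),-np.cos(a),0],[0,0,-1]])
delta([622.5,147.0,170],Rw)
E
```

```text
ee [569.3 -34.5 174.5] shift [  18.3 -188.    11.5] rot [ 0.033 -0.35  -0.187] w 74.46096850101281
```

servo_tool:
  deltas:
    - [[4,-37,2],[0.006,-0.07,-0.037]]
    - [[8,-75,4],[0.012,-0.14,-0.075]]
    - [[11,-113,7],[0.02,-0.21,-0.112]]
    - [[15,-151,9],[0.026,-0.28,-0.15]]
    - [[18.3,-188,11.5],[0.033,-0.35,-0.187]]
  grip: -1

```text
t: 22.17
ee_pos: [623.2, 148.8, 168.9]
orientation: [-3.141, -0.028, 0.006]
ft_force: [1.1, -0.6, 0.7]
width: 87.8
grasp_force: 0.0
```

servo_tool:
  deltas:
    - [[0,0,0],[0,0,0]]
    - [[0,0,0],[0,0,0]]
    - [[0,0,0],[0,0,0]]

```text
t: 22.42
ee_pos: [622.1, 146.5, 167.1]
orientation: [3.141, 0.025, -0.004]
ft_force: [-0.3, -0.6, 0.6]
width: 87.9
grasp_force: 0.0
```

```bash
python3 - <<'E'
from h import *
a=np.radians(0.9); Rw=R.from_matrix(np.c_[[np.cos(a),np.sin(a),0],[np.sin(a),-np.cos(a),0],[0,0,-1]])
delta([622.5,147.0,42],Rw); print(ctrl.get_obs()["qpos"])
look(["white_carton_mid","blue_carton_mid","stand_deck"],tag="5")
for n in("side","top"):
    im=cv2.imread(f"pics/{n}5.png"); 
    cv2.imwrite(f"pics/{n}5c.png",cv2.resize(im[250:390,320:500] if n=="side" else im[180:300,360:500],None,fx=3,fy=3))
p=get_image("side"); s=finder.silhouettes("blue_carton_mid",p)[0]; c=cloud(p,s["mask"]); d=np.c_[(c-O)@X,(c-O)@Y,(c-O)@Z]; t=d[d[:,2]>28]
print(s["score"],np.percentile(t,[2,50,98],axis=0).round(1),rect(t[:,:2]))
E
```

```text
ee [622.1 146.5 167.1] shift [  0.7  -0.6 125.1] rot [0.001 0.003 0.   ] w 87.91223898262483
[ 2.12798305e-01  5.08303155e-01  1.63430955e+00 -2.75782586e-04
  1.00172403e+00  1.76779748e+00]
top blue_carton_mid 0.87 zmin/med/max [ 66.2 100.6 109.5] all [546.3  -9.9] [242.1  61.2] -23.7 | top 105.1 [550.5   7.5] [231.9  45.3] -30.7
top stand_deck 0.66 zmin/med/max [54.4 76.8 83.1] all [640.4 -63.2] [108.   59.5] 38.9 | top 80.0 [658.9 -49.7] [74.6 19.4] 83.3
side white_carton_mid 0.93 zmin/med/max [33.7 65.  68.2] all [620.1 157.6] [115.7  85.2] 1.1 | top 65.7 [620.3 147.6] [115.   63.7] 1.4
side blue_carton_mid 0.56 zmin/med/max [ 63.4  86.8 105.1] all [597.4 -33.2] [107.8  55.5] -9.5 | top 102.7 [626.4 -43. ] [44.6 29.2] 83.0
side stand_deck 0.94 zmin/med/max [40.5 64.7 81.8] all [616.2 -39.1] [151.5  94.1] -2.2 | top 79.3 [649.6 -51. ] [75.5 53. ] -79.3
0.59 [[  0.9 -20.2  28.9]
 [ 51.1   0.7  31.9]
 [101.1  22.5  34.9]] (array([50.8,  1.6]), array([105.3,  45.3]), 0.2)
```

View pics/side5c.png

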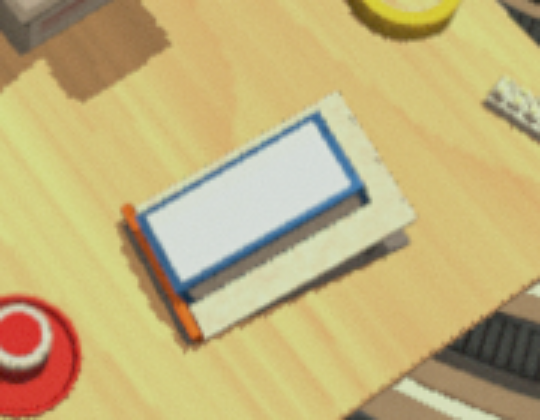

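The blue carton lies flat and aligned on the deck, with its lower end against the ledge (crop around (165,250)). Now the white carton.

servo_tool:
  deltas:
    - [[0.7,-0.6,35],[0,0,0]]
    - [[0.7,-0.6,70],[0,0,0]]
    - [[0.7,-0.6,100],[0,0,0]]
    - [[0.7,-0.6,115],[0,0,0]]
    - [[0.7,-0.6,120],[0,0,0]]

```text
t: 23.33
ee_pos: [621.2, 146.8, 44.0]
orientation: [3.14, 0.025, -0.011]
ft_force: [-0.2, -0.6, 0.3]
width: 88.0
grasp_force: 0.0
```

servo_tool:
  deltas:
    - [[0,0,2],[0,0,0]]
    - [[0,0,3],[0,0,0]]
    - [[0,0,3],[0,0,0]]
    - [[0,0,3],[0,0,0]]

```text
t: 23.67
ee_pos: [624.5, 147.6, 45.9]
orientation: [-3.141, -0.025, -0.001]
ft_force: [-0.0, -0.6, 0.3]
width: 88.0
grasp_force: 0.0
```

servo_tool:
  deltas:
    - [[0,0,0],[0,0,0]]
    - [[0,0,0],[0,0,0]]
    - [[0,0,0],[0,0,0]]
    - [[0,0,0],[0,0,0]]
    - [[0,0,0],[0,0,0]]
  grip: 1

```text
t: 24.08
ee_pos: [623.6, 147.4, 44.6]
orientation: [3.141, 0.025, -0.003]
ft_force: [-0.4, -1.2, 1.8]
width: 61.8
grasp_force: 30.0
```

servo_tool:
  deltas:
    - [[0,0,0],[0,0,0]]
    - [[0,0,0],[0,0,0]]

```text
t: 24.25
ee_pos: [623.6, 147.4, 44.6]
orientation: [3.141, 0.025, -0.003]
ft_force: [-0.7, -1.6, 3.4]
width: 61.9
grasp_force: 30.0
```

servo_tool:
  deltas:
    - [[0,0,-4],[0,0,0]]
    - [[0,0,-15],[0,0,0]]
    - [[0,0,-35],[0,0,0]]
    - [[0,0,-60],[0,0,0]]
    - [[0,0,-75],[0,0,0]]

```text
t: 24.67
ee_pos: [624.3, 147.7, 121.9]
orientation: [-3.141, -0.025, 0.0]
ft_force: [0.9, 0.3, -1.1]
width: 61.9
grasp_force: 30.0
```

servo_tool:
  deltas:
    - [[0,-15,0],[0,0,0.02]]
    - [[0,-45,0],[0,0,0.05]]
    - [[-1,-80,0],[0,0,0.08]]
    - [[-1,-115,0],[0,0,0.12]]
    - [[-1.3,-148,0],[0,0,0.147]]

```text
t: 25.08
ee_pos: [619.9, 297.0, 120.2]
orientation: [-3.134, 0.21, 0.002]
ft_force: [0.9, 1.1, -1.2]
width: 62.1
grasp_force: 30.0
```

```bash
python3 - <<'E'
from h import *
a=np.radians(-7.5); Rw=R.from_matrix(np.c_[[np.cos(a),np.sin(a),0],[np.sin(a),-np.cos(a),0],[0,0,-1]])
delta([620,319.5,75],Rw); o=ctrl.get_obs();print(o["qpos"],o["grasp_force"])
look(["white_carton_mid"],tag="6")
E
```

```text
ee [619.9 297.  120.2] shift [ -2.8 -22.3  45.2] rot [ 0.     0.001 -0.003] w 62.080731585519615
[4.29168455e-01 6.29015132e-01 1.54203499e+00 9.59686339e-04
 9.71812252e-01 2.13328407e+00] 29.998598992824554
side white_carton_mid 0.9 zmin/med/max [103.3 139.3 143.9] all [634.3 326.1] [225.8 138.4] 65.8 | top 141.6 [588.9 278.5] [130.2  64.8] -80.9
```

servo_tool:
  deltas:
    - [[-1.5,-10,5],[0,0,0]]
    - [[-2.5,-18,15],[0,0,0]]
    - [[-2.8,-22,28],[0,0,0]]
    - [[-2.8,-22.3,40],[0,0,0]]
    - [[-2.8,-22.3,45],[0,0,0]]

```text
t: 25.7
ee_pos: [618.5, 316.9, 71.0]
orientation: [3.132, -0.206, -0.009]
ft_force: [-0.2, -0.2, -1.8]
width: 61.8
grasp_force: 30.0
```

servo_tool:
  deltas:
    - [[0,0,0],[0,0,0]]
    - [[0,0,0],[0,0,0]]
    - [[0,0,0],[0,0,0]]

```text
t: 25.95
ee_pos: [620.3, 317.6, 74.4]
orientation: [3.134, -0.207, -0.003]
ft_force: [-1.0, 0.2, -0.2]
width: 61.7
grasp_force: 30.0
```

```bash
python3 - <<'E'
from h import *
a=np.radians(-7.5); Rw=R.from_matrix(np.c_[[np.cos(a),np.sin(a),0],[np.sin(a),-np.cos(a),0],[0,0,-1]])
delta([620,319.5,49],Rw)
p=get_image("top");cv2.imwrite("pics/top7.png",p["frame"])
p=get_image("side");cv2.imwrite("pics/side7.png",np.vstack([p["frame"][:350]]))
look(["white_carton_mid"])
E
```

```text
ee [620.3 317.6  74.4] shift [-0.5 -1.9 25.4] rot [ 0.     0.002 -0.001] w 61.67267143045846
side white_carton_mid 0.7 zmin/med/max [62.8 94.6 99. ] all [587.8 311.4] [143.6  96.8] -53.4 | top 96.4 [583.4 300.4] [111.3  51.6] 83.5
```

View pics/side7.png

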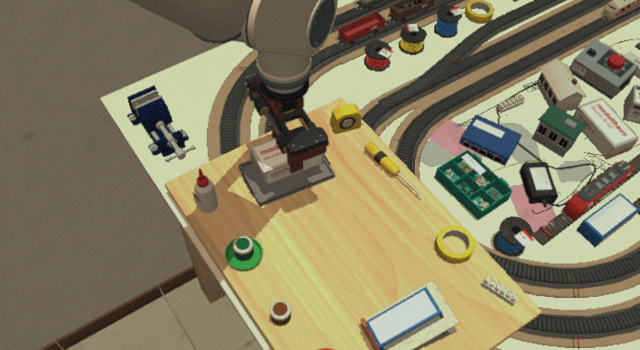

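The white carton is above the tray around (285,165). The green pot is in its dish at (243,248) and the bottle at (203,190) hasn't moved. Lowering.

servo_tool:
  deltas:
    - [[-0.5,-1.9,8],[0,0,0]]
    - [[-0.5,-1.9,15],[0,0,0]]
    - [[-0.5,-1.9,20],[0,0,0]]
    - [[-0.5,-1.9,23],[0,0,0]]
    - [[-0.5,-1.9,24],[0,0,0]]

```text
t: 26.67
ee_pos: [619.1, 319.5, 49.0]
orientation: [3.133, -0.206, -0.006]
ft_force: [-0.2, -0.8, -1.6]
width: 61.7
grasp_force: 30.0
```

servo_tool:
  deltas:
    - [[0,0,0.5],[0,0,0]]
    - [[0,0,1],[0,0,0]]
    - [[0,0,1],[0,0,0]]
    - [[0,0,1],[0,0,0]]

```text
t: 27.0
ee_pos: [619.9, 319.9, 49.5]
orientation: [3.135, -0.206, -0.002]
ft_force: [0.4, 0.4, -0.5]
width: 61.9
grasp_force: 30.0
```

servo_tool:
  deltas:
    - [[0,0,0.7],[0,0,0]]
    - [[0,0,1],[0,0,0]]
    - [[0,0,1],[0,0,0]]
    - [[0,0,1],[0,0,0]]

```text
t: 27.33
ee_pos: [619.9, 319.9, 48.7]
orientation: [3.135, -0.206, -0.002]
ft_force: [-0.5, -0.5, 1.9]
width: 61.7
grasp_force: 30.0
```

servo_tool:
  deltas:
    - [[0,0,0],[0,0,0]]
    - [[0,0,0],[0,0,0]]
    - [[0,0,0],[0,0,0]]
    - [[0,0,0],[0,0,0]]
    - [[0,0,0],[0,0,0]]
  grip: -0.9

```text
t: 27.75
ee_pos: [619.7, 319.8, 48.2]
orientation: [3.134, -0.206, -0.003]
ft_force: [-0.4, -0.4, -0.9]
width: 83.1
grasp_force: 0.0
```

servo_tool:
  deltas:
    - [[0,0,-10],[0,0,0]]
    - [[0,0,-35],[0,0,0]]
    - [[0,0,-70],[0,0,0]]
    - [[0,0,-110],[0,0,0]]
    - [[0,0,-150],[0,0,0]]

```text
t: 28.17
ee_pos: [619.5, 319.6, 200.1]
orientation: [3.134, -0.206, -0.004]
ft_force: [0.9, 0.8, -0.4]
width: 83.1
grasp_force: 0.0
```

servo_tool:
  deltas:
    - [[0,40,-5],[0,0,0]]
    - [[0,80,-10],[0,0,0]]
    - [[0,120,-10],[0,0,0]]
    - [[0,160,-10],[0,0,0]]
    - [[0,180,-10],[0,0,0]]

```text
t: 28.58
ee_pos: [595.5, 137.8, 209.5]
orientation: [3.133, -0.208, -0.003]
ft_force: [0.4, -0.4, -0.6]
width: 83.5
grasp_force: 0.0
```

servo_tool:
  deltas:
    - [[0,0,0],[0,0,0]]
    - [[0,0,0],[0,0,0]]
    - [[0,0,0],[0,0,0]]

```text
t: 28.83
ee_pos: [596.9, 142.1, 209.0]
orientation: [-3.135, 0.206, 0.002]
ft_force: [-0.3, 0.1, 0.6]
width: 83.2
grasp_force: 0.0
```

```bash
python3 - <<'E'
from h import *
look(["white_carton_mid","tray","green_pot_mid","red_pot_mid","glue_bottle","brown_pot"],tag="8")
E
```

```text
top white_carton_mid 0.65 zmin/med/max [43.4 70.4 74.6] all [627.1 325.1] [129.2  73.5] -7.6 | top 71.3 [620.3 321.3] [116.2  63.4] -7.5
top tray 0.89 zmin/med/max [27.9 34.1 43.9] all [618.7 299.8] [159.9 141.7] -6.8 | top 40.5 [615.9 298. ] [155.5 137.9] -7.4
top green_pot_mid 0.49 zmin/med/max [30.3 61.3 65.5] all [468.5 216.8] [33.3 31.9] -79.6 | top 62.2 [467.7 215.1] [30.4 29.6] 43.9
top glue_bottle 0.87 zmin/med/max [ 43.   89.  121.6] all [468.4 335.8] [47.2 34.3] 20.9 | top 121.6 [464.5 331.8] [7.7 4.7] -40.0
side white_carton_mid 0.58 zmin/med/max [36.6 69.  72.5] all [606.9 294.4] [215. 123.] 70.6 | top 70.0 [610.8 269.4] [170.1 115.4] 82.9
side tray 0.58 zmin/med/max [27.8 32.9 41.4] all [616.9 324. ] [155.9 108.6] -7.8 | top 38.9 [614.9 320.2] [153.   98.9] -7.9
side green_pot_mid 0.56 zmin/med/max [35.1 59.4 63.5] all [472.8 221.8] [52.7 32.1] 44.1 | top 60.9 [465.8 214.8] [31.4 31.3] -68.1
side red_pot_mid 0.83 zmin/med/max [39.7 60.5 63.8] all [466.6 -23.6] [30.6 30.6] 55.4 | top 61.2 [466.8 -23.3] [30.6 29.7] -35.3
side glue_bottle 0.8 zmin/med/max [ 29.1  77.6 119. ] all [467.3 360.4] [90.5 37.4] 78.8 | top 115.3 [462.7 333. ] [12.4 10.4] -22.6
side brown_pot 0.69 zmin/med/max [32.7 56.9 60.2] all [454.5  84.9] [32.1 29.3] 73.9 | top 57.8 [455.2  85.3] [30.6 28.5] 66.9
```

View pics/side8.png

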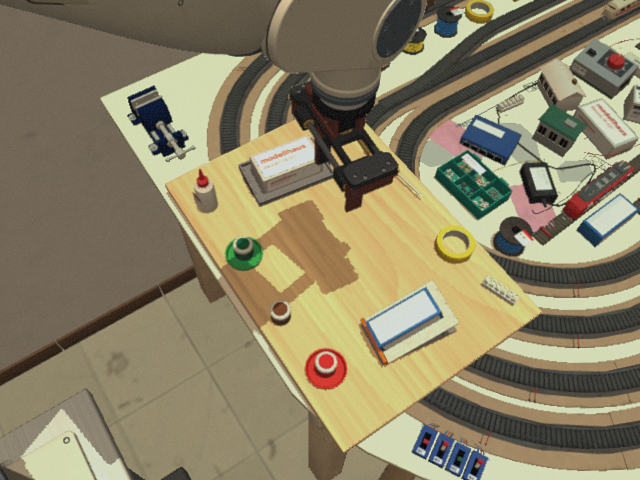

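View pics/top8.png

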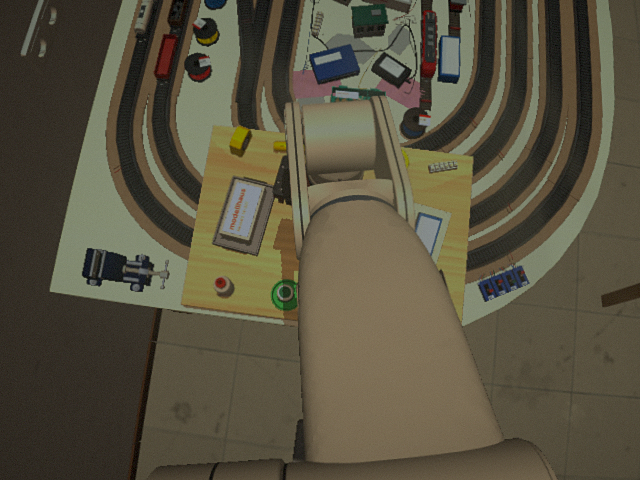

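The pictures show everything in place: the white carton flat in the tray (side view (285,160)), the pots in their dishes at (243,248) and (326,365), and the blue carton against the ledge at (405,320). The bottle and brown pot haven't moved.

```bash
python3 -c "
from workcell import close_job
print(close_job())"
```

```text
the job is handed in; nothing more can be done
None
```

The job is handed in at about 29 s of the 120 s allowed: both pots stand upright in the dishes of their own colour, the blue carton lies up the slope against the orange ledge, the white carton lies flat in the grey tray, and the glue bottle and brown pot are where they were.

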